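# Put the standby radio's battery pack on charge and lock it in

### The arm

A 7-joint arm with a two-finger parallel gripper is mounted at the origin on the work surface. World frame = base frame: x ahead of the robot, y to its left, z up, the work surface at z = 0. Lengths are in mm, angles in rad, forces in N, time in s.
With the tool pointing down it reaches from about 400 to 875 mm from the base axis. Payload 4.4 kg.
Tool frame: the origin (TCP) lies on the centre line of the jaws, within the pads' length; the fingertips stand 14 mm ahead of it and the grasp point (between the pads) lies 5 mm behind it (tips_ahead is the distance from the TCP to the fingertips, in mm); z points along the fingers, y is the line along which they close (so a half turn about z gives the same grasp; the last joint's range is limited). The gripper opens to 85 mm and grips with 20 to 120 N. Pads are 22 mm wide; open, the fingers measure 114 mm over their backs; the gripper's body (76 mm by 85 mm) begins 54 mm behind the grasp point. The pads swing forward as they close: fully open they stand 13 mm farther back than shut.
Start: joints at [1.228, 0.628, 0.038, 1.517, -0.027, 0.996, -0.02], TCP at [177.658, -625.264, 245.313] pointing down, gripper open.
Joint ranges: [-3.06, 3.06], [-0.37, 2.12], [-1.25, 1.32], [0.18, 2.47], [-1.1, 4.24], [0.23, 1.98], [-2.94, 2.94]. Speed limits (rad/s): [2.57, 2.57, 3.14, 3.14, 3.14, 3.14, 3.14].

### API

Orientations are given as [roll, pitch, yaw] about the fixed x, y, z axes, in that order (R = Rz(yaw) Ry(pitch) Rx(roll)).
In Python, from cell import * gives the robot as it stands.
- The arm moves only by the tool move_arm, never from a script. Its argument "rows" is text: rows parted by semicolons, each of 7 numbers parted by spaces: the shift along the tool's x, y, z scaled (see below), then the turn, a rotation vector about the tool's x, y, z scaled (see below), then the closure, from -1 (fully open) to 1 (shut). A call has 1 to 12 rows; each row is the pose to reach, as a shift and turn from the pose commanded when the call began, along the tool's axes at that moment; what a row does not reach only later rows make up. The controller multiplies each number of a shift by 0.3 m and each number of a turn by pi/2 rad. A row lasts 1/12 s, in which the tool goes at most 41.7 mm and 7.16 degrees, less where a joint would pass 70% of its speed; a pose out of reach is approached as far as the arm can. A call with a number of a shift or a turn outside -1 to 1 is refused whole. A call with a gripper value outside its range is refused whole. The fingers move at their own pace and stop on an object; the grip force is fixed at half the most. Time passes only in rows, so rows that repeat a pose let the fingers close. It gives the time, the measured TCP pose, the force, the opening and the grip force at its end, in the units of the state.
- read_state(): the state, without advancing time (a new reading comes with each control period).
- get_image(name): name is "scene" or "top" or "wrist"; returns a dict with "img" (384x512x3 uint8, red, green, blue), "vfov" (degrees; the focal length in pixels is half the picture's height over the tangent of half this angle, whatever the lens; pixels are square), "cx", "cy" (the principal point, pixels), "extrinsics" (4x4, takes a point from camera to world coordinates); the wrist camera has in their place "T_tool_cam" (4x4, takes a point from camera to tool coordinates, whose origin is the TCP and whose axes are the flange's). Camera axes: x right, y up, looking along -z (the intrinsics and any distortion apply to the point x, -y, -z); pixel columns grow to the right and rows downward; lengths in mm; the calibration is good to about 2 mm. A picture is of the moment at which its call begins: read the wrist's pose just before it. There is no depth.
- finish_job(): hands the job in; it is judged then, once.
The state is a dict: "clock": time; "qpos": joint angles; "qd": joint speeds; "tau": joint torques, N m; "eef_pos": TCP position; "tool_rot": TCP orientation; "force": force on the tool from outside, world axes, zero at the start; "torque": the same for the moment, N m; "width": finger opening in mm; "gripper_force": force on a finger pad.
Only numpy, scipy, OpenCV 4.12 (cv2) and the standard library are available. Lean on these libraries where they do the work, as an engineer would, in place of code of your own. Each camera call takes 0.05 s, during which the arm holds its last target. There are 200 camera calls.

### The job

Put the standby radio's battery pack on charge: swing the red cam lever of the charging cradle open so that its lobe clears the pocket, lower the pack (do not drop it) into the pocket with its cut corner matching the pocket's, flat and fully home, then swing the lever back to lock the pack in. Leave the other things on the table where they are.

Things in the scene. Friction and masses are not known exactly. Their poses are not given: they have to be found in the camera images.
- pack: Battery pack, about 0.45 kg: black slab 80 (x) x 120 (y) x 24 mm high; corner at -x, -y cut off at 45 degrees (22 mm legs), edged by a yellow stripe; two grey stripes at the +y end. On top a centred yellow grip rib 24 (x) x 80 (y) x 26 mm high, to be gripped along x; 28 mm of shoulder on each side. Origin: centre of the underside of the uncut outline. Lies flat, yaw within 1.2 rad of 0.
- pack_key (a point): Middle of the pack's cut-corner edge, at its shoulder (pack frame -29, -49, 24 mm).
- cradle: Charging cradle, fixed: base 124 (x) x 200 (y) x 10 mm, grey walls round the pocket up to 26 mm above the table, and at the +y end a pedestal 36 mm high that carries the cam lever. Yaw within 0.3 rad of 0. Origin: on the table under the pocket's centre; a seated pack has the cradle's yaw (same x and y directions).
- pocket (a point): Centre of the pocket's floor, 10 mm above the table; a seated pack's origin lies here. Pocket 84 (x) x 124 mm (y), 2 mm clearance each side of the pack, corner at -x, -y filled in at 45 degrees, so the pack enters one way round only. Straight for the lowest 8 mm, then a bright 45 degree lead-in, 8 mm wide, to the rim 16 mm above the floor.
- pocket_key (a point): Where point pack_key lies when the pack is seated (cradle frame -29, -49, 34 mm).
- cam_pivot (a point): Vertical pivot axis of the cam lever, on the pedestal's top (cradle frame 0, 90, 36 mm).
- cam (a joint): Cam lever angle, 0 to 1.55 rad, clockwise seen from above; stays where left (about 1.2 N at the knob moves it). 0 = open, arm along the cradle's +y, away from the pocket. 1.55 = locked, arm along the cradle's +x; the steel lobe then covers the pocket's +y end, 2.5 mm above a seated pack's shoulder. Starts at 1.0 to 1.45: the lobe blocks the pocket.
- knob (a point): Middle of the upright red knob at the end of the lever's arm, 70 mm from the pivot: a round post 16 mm in diameter, 96.5 mm above the table; this point lies on its axis at its top. The arm's top is 55.5 mm above the table, so some 40 mm of the post stand free.
- coaster: Round cork coaster, 96 mm in diameter, 8 mm thick; origin at the centre of its underside. Leave alone.
- flask: Red enamel flask with steel cup, 74 mm in diameter, 182 mm tall, standing; origin at the centre of its underside. Leave alone.
- tin: Khaki tin first-aid box with a white cross, 114 x 164 x 55 mm; origin at the centre of its underside. Leave alone.
- strip_a: Blue flight strip holder lying flat, 28 x 200 x 10 mm; origin at the centre of its underside. Leave alone.
- strip_b: Orange flight strip holder lying flat, 28 x 200 x 10 mm; origin at the centre of its underside. Leave alone.
- mug: White mug, 80 mm in diameter, 90 mm tall; origin at the centre of its underside. Leave alone.
- radio: Black handheld radio lying flat, 60 x 135 x 36 mm and a 110 mm aerial; origin at the centre of the case's underside. Leave alone.

How it is judged (in metres and radians):
On the way, in this order (a step that is already met when the one before it is completed fails the run):
1. The cam lever is swung open, to within 0.15 rad of its open stop, with the pack not yet in the pocket (value of joint cam below 0.15 rad and horizontal distance between pack and pocket above 0.03 m), for 0.2 s.
2. With the lever still open (below 0.25 rad) the pack is in the pocket, cut corners matching: centre within 4.5 mm, underside within 2.5 mm of the floor, level within 0.03, square within 0.06 rad (value of joint cam below 0.25 rad and horizontal distance between pack and pocket below 0.0045 m and z of pack in the frame of pocket between -0.0025 and 0.0025 m and angle between pack's own z axis and vertical below 0.03 rad and angle between the y axis of pack and the y axis of cradle, either way round below 0.06 rad and distance between pack_key and pocket_key below 0.008 m), for 0.3 s.
At the end, for the whole second after the job is handed in: The pack rests in the pocket, cut corner to cut corner (pack_key within 8 mm of pocket_key), centre within 4.5 mm, underside within 2.5 mm of the floor, level within 0.03 rad, square within 0.06 rad; the cam lever rests beyond 1.3 rad, its lobe over the pack (value of joint cam above 1.3 rad and horizontal distance between pack and pocket below 0.0045 m and z of pack in the frame of pocket between -0.0025 and 0.0025 m and angle between pack's own z axis and vertical below 0.03 rad and angle between the y axis of pack and the y axis of cradle, either way round below 0.06 rad and distance between pack_key and pocket_key below 0.008 m and linear speed of pack below 0.02 m/s and velocity of joint cam between -0.1 and 0.1 rad/s); the robot touches nothing.
It fails at once if The pack is dropped or slammed into the cradle (faster than 0.4 m/s less than 40 mm above the pocket's floor) (horizontal distance between pack and pocket below 0.06 m and z of pack in the frame of pocket below 0.04 m and linear speed of pack above 0.4 m/s).
It fails at once if The coaster, flask, tin, a strip holder, the mug or the radio is moved by more than 30 mm (distance of any of coaster, flask, tin, strip_a, strip_b, mug, radio from where it was at the start of the episode above 0.03 m).
It also fails if it takes over 70 s, if anything falls off the work surface, if the arm or the gripper's body presses on something with over 40 N, if the wrist force passes 120 N, or if a joint passes its speed limit or range.

## Working session

There is one attempt and no reset: what is moved stays moved. The work goes in short steps, Python scripts to look and compute and a tool call to move; the robot and the scene stay as the last step left them, time stands still between calls to the robot, and variables do not carry over. Pictures are saved under pics/ and viewed, at most 12 in all, crops included, and the job is handed in when it is done.

Besides the shell and the picture viewer there is one more tool, called after "Request:" by a JSON object that holds its "method" and its "body". move_arm: Moves the arm, as the interface text tells. Its arguments: {"type":"object","properties":{"rows":{"type":"string"}},"required":["rows"]}

```bash
ls; mkdir -p pics; python3 - <<'E'
from cell import *
import cv2,numpy as np
s=read_state();print({k:np.round(v,3).tolist() for k,v in s.items()})
for n in("top","scene"):
    d=get_image(n);cv2.imwrite(f"pics/{n}0.png",d["img"][:,:,::-1])
    print(n,{k:(np.round(v,3).tolist() if k!='img' else 0) for k,v in d.items()})
    
E
```

```text
pics
{'clock': 0.0, 'qpos': [1.228, 0.629, 0.038, 1.518, -0.027, 0.996, -0.02], 'qd': [0.001, 0.001, 0.001, -0.002, -0.0, 0.002, -0.001], 'tau': [-0.001, -56.341, 1.226, -19.344, 0.011, 0.011, 0.0], 'eef_pos': [177.482, -624.68, 244.383], 'tool_rot': [-3.14, 0.0, 0.277], 'force': [0.578, 0.303, -0.349], 'torque': [0.026, 0.015, -0.043], 'gripper_force': 0.0, 'width': 85.409}
top {'img': 0, 'vfov': 57.868, 'cx': 258.899, 'cy': 183.459, 'extrinsics': [[-0.016, 0.99, -0.143, 416.441], [-1.0, -0.016, 0.004, 21.768], [0.002, 0.143, 0.99, 1146.509], [0.0, 0.0, 0.0, 1.0]]}
scene {'img': 0, 'vfov': 48.371, 'cx': 255.842, 'cy': 183.283, 'extrinsics': [[-0.055, -0.727, 0.685, 1545.388], [0.998, -0.032, 0.047, 68.852], [-0.012, 0.686, 0.727, 1137.426], [0.0, 0.0, 0.0, 1.0]]}
```

View pics/top0.png

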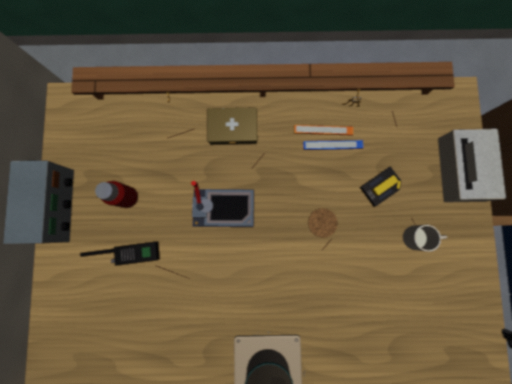

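View pics/scene0.png

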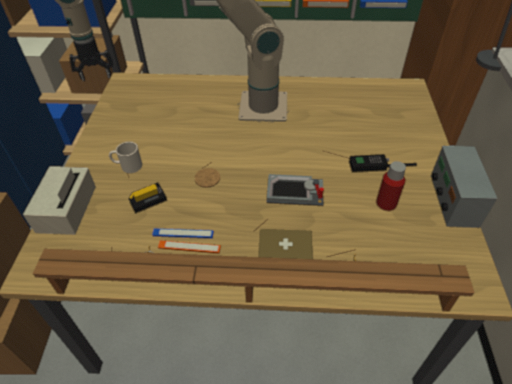

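The top view shows the pack at about (381,187), with its rib yellow and a yellow corner at (398,183). The cradle is at (223,208) with the red knob at (195,183). The cradle's +y end points left in the image (world +y). The coaster (322,222), strips, mug, tin, radio and flask all stand clear.

```bash
cat > h.py <<'E'
from cell import *
import cv2,numpy as np
from scipy.spatial.transform import Rotation as R
def Ttool(s=None):
    s=s or read_state(); T=np.eye(4); T[:3,:3]=R.from_euler('xyz',s["tool_rot"]).as_matrix(); T[:3,3]=s["eef_pos"]; return T
def cam(n):
    s=read_state(); d=get_image(n)
    d["E"]=np.array(d["extrinsics"]) if n!="wrist" else Ttool(s)@np.array(d["T_tool_cam"])
    d["f"]=d["img"].shape[0]/2/np.tan(np.radians(d["vfov"])/2); return d
def ray(d,uv,z):
    uv=np.atleast_2d(uv).astype(float)
    c=np.c_[(uv[:,0]-d["cx"])/d["f"],-(uv[:,1]-d["cy"])/d["f"],-np.ones(len(uv))]
    w=c@d["E"][:3,:3].T; o=d["E"][:3,3]
    return (o+w*((z-o[2])/w[:,2])[:,None])
def proj(d,p):
    c=(np.atleast_2d(p)-d["E"][:3,3])@d["E"][:3,:3]
    return np.c_[d["cx"]+d["f"]*c[:,0]/-c[:,2], d["cy"]-d["f"]*c[:,1]/-c[:,2]]
def save(d,n,k=1,roi=None):
    im=d["img"][:,:,::-1]
    if roi: im=im[roi[1]:roi[3],roi[0]:roi[2]]
    cv2.imwrite("pics/"+n,cv2.resize(im,None,fx=k,fy=k,interpolation=cv2.INTER_CUBIC))
def blobs(d,lo,hi,amin=15):
    m=cv2.inRange(cv2.cvtColor(d["img"],cv2.COLOR_RGB2HSV),lo,hi)
    cs,_=cv2.findContours(m,cv2.RETR_EXTERNAL,cv2.CHAIN_APPROX_NONE)
    return sorted([c for c in cs if cv2.contourArea(c)>=amin],key=cv2.contourArea,reverse=True)
E
python3 - <<'E'
from h import *
d=cam("top")
for c in blobs(d,(24,150,120),(34,255,255),8):
    print("yellow",cv2.contourArea(c),np.round(cv2.minAreaRect(c)[0]),ray(d,cv2.minAreaRect(c)[0],50).round(),
     cv2.minAreaRect(c)[1:])
for c in blobs(d,(0,150,120),(5,255,255),8)+blobs(d,(174,150,120),(180,255,255),8):
    print("red",cv2.contourArea(c),c[:,0].mean(0),ray(d,c[:,0].mean(0),75).round())
print("cradle corners z10",ray(d,[[193,189],[254,189],[254,227],[193,227]],20).round())
print("pocket",ray(d,[[209,194],[247,194],[247,221],[209,221]],20).round())
print("pack",ray(d,[[361,187],[388,167],[403,186],[376,206]],24).round(), ray(d,[398,183],40))
print("coaster",ray(d,[322,222],8),"mug",ray(d,[425,238],80))
w=get_image("wrist");print(w["vfov"],w["cx"],w["cy"],np.round(w["T_tool_cam"],3).tolist(),list(w))
E
```

```text
yellow 179.0 [386. 185.] [[ 564. -389.   50.]] ((12.694894790649414, 26.239261627197266), 70.70995330810547)
cradle corners z10 [[564. 233.  20.]
 [561.  34.  20.]
 [438.  35.  20.]
 [441. 232.  20.]]
pocket [[547. 181.  20.]
 [545.  57.  20.]
 [457.  58.  20.]
 [459. 180.  20.]]
pack [[ 562. -315.   24.]
 [ 627. -408.   24.]
 [ 563. -453.   24.]
 [ 499. -360.   24.]] [[ 570.68110607 -430.53371945   40.        ]]
coaster [[ 450.66343268 -186.27538491    8.        ]] mug [[ 395.25068755 -483.8356738    80.        ]]
67.25437087980204 257.1825916109037 192.61493778222902 [[0.001, 0.959, 0.283, 73.017], [1.0, -0.001, -0.0, -0.333], [0.0, 0.283, -0.959, -129.453], [0.0, 0.0, 0.0, 1.0]] ['img', 'vfov', 'cx', 'cy', 'T_tool_cam']
```

Request:
{"method": "move_arm", "body": {"rows": "0.73 -0.21 0 0 0 -0.6 -1;0.73 -0.21 0 0 0 -0.6 -1;0.73 -0.21 0 0 0 -0.6 -1;0.73 -0.21 0 0 0 -0.6 -1;0.73 -0.21 0 0 0 -0.6 -1;0.73 -0.21 0 0 0 -0.6 -1;0.73 -0.21 0 0 0 -0.6 -1;0.73 -0.21 0 0 0 -0.6 -1;0.73 -0.21 0 0 0 -0.6 -1"}}

```text
clock: 0.95
eef_pos: [371.4, -504.4, 245.1]
tool_rot: [-3.141, -0.0, 1.222]
force: [-0.1, 1.0, -0.1]
width: 85.5
gripper_force: 0.0
```

Request:
{"method": "move_arm", "body": {"rows": "0.6 0.46 0 0 0 -0.61 -1;0.6 0.46 0 0 0 -0.61 -1;0.6 0.46 0 0 0 -0.61 -1;0.6 0.46 0 0 0 -0.61 -1;0.6 0.46 0 0 0 -0.61 -1;0.6 0.46 0 0 0 -0.61 -1;0.6 0.46 0 0 0 -0.61 -1;0.6 0.46 0 0 0 -0.61 -1;0.6 0.46 0 0 0 -0.61 -1;0.6 0.46 0 0 0 -0.61 -1;0.6 0.46 0 0 0 -0.61 -1"}}

```text
clock: 1.87
eef_pos: [562.0, -384.0, 245.1]
tool_rot: [-3.141, -0.0, 2.173]
force: [-0.4, 1.0, 0.4]
width: 85.2
gripper_force: 0.0
```

```bash
python3 - <<'E'
from h import *
d=cam("wrist");save(d,"w1.png");np.save("w1.npy",d,allow_pickle=True);s=read_state();print(s["eef_pos"],s["tool_rot"],s["qpos"])
E
```

```text
[ 562.12656995 -383.93388677  245.2935424 ] [-3.14117641e+00  1.53815342e-05  2.17383826e+00] [ 0.81057797  0.71075778 -0.46512155  1.41128937  0.33527297  1.09830734
  0.89286295]
```

View pics/w1.png

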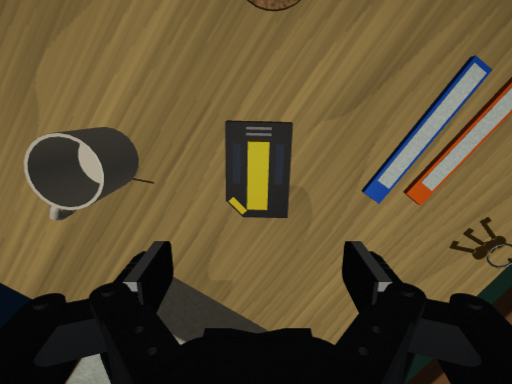

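The wrist view shows the pack upright in the image: rib x 247–270, y 142–210, yellow cut edge at (237,206), grey stripes at the top (258,130). Next I'll measure it accurately.

```bash
python3 - <<'E'
from h import *
d=np.load("w1.npy",allow_pickle=True).item()
for c in blobs(d,(22,120,60),(36,255,255),20)[:3]:
    r=cv2.minAreaRect(c);b=cv2.boxPoints(r);print(cv2.contourArea(c),r)
    P=ray(d,b,50)[:,:2];print(P.round(1).tolist(),"mean",P.mean(0),[np.linalg.norm(P[i]-P[i-1]).round(1) for i in range(4)])
    e=P[1]-P[0] if np.linalg.norm(P[1]-P[0])>np.linalg.norm(P[2]-P[1]) else P[2]-P[1]
    print("yaw",np.arctan2(-e[0],e[1]),"V",[int(np.percentile(d["img"][205,247:271].max(1),q)) for q in(10,50,90)])
g=d["img"].max(2)
m=(g<75).astype(np.uint8);m[:,:200]=0;m[:110]=0;m[235:]=0;m[:,320:]=0
y=cv2.inRange(cv2.cvtColor(d["img"],cv2.COLOR_RGB2HSV),(22,120,60),(36,255,255));m[120:218,224:292]|=(y[120:218,224:292]>0)
m=cv2.morphologyEx(m,cv2.MORPH_CLOSE,np.ones((9,9)))
c=max(cv2.findContours(m,0,1)[0],key=cv2.contourArea)
r=cv2.minAreaRect(c);b=cv2.boxPoints(r);print(r)
for z in(24,12):
    P=ray(d,b,z)[:,:2];print(z,P.round(1).tolist(),P.mean(0),[np.linalg.norm(P[i]-P[i-1]).round(1) for i in range(4)],[np.arctan2(*(P[i]-P[i-1])) for i in range(4)])
c0,c1=[ray(d,p,24)[0,:2] for p in([[0,0]],[[0,0]])]
E
```

```text
1565.0 ((248.521240234375, 177.42672729492188), (39.269371032714844, 73.65321350097656), 2.12109637260437)
[[561.9, -444.6], [517.1, -369.6], [553.9, -346.1], [601.7, -419.4]] mean [ 558.65858021 -394.90547184] [np.float64(47.1), np.float64(87.4), np.float64(43.7), np.float64(87.5)]
yaw 0.5393523044177676 V [53, 181, 182]
((257.41632080078125, 168.84791564941406), (67.15400695800781, 96.34488677978516), 1.432096242904663)
24 [[561.9, -460.9], [498.8, -357.1], [565.1, -313.8], [635.0, -413.4]] [ 565.21655264 -386.27472601] [np.float64(87.2), np.float64(121.5), np.float64(79.2), np.float64(121.7)] [np.float64(-2.1472838940771974), np.float64(-0.5459023456703966), np.float64(0.9919857388337469), np.float64(2.5299622122782344)]
12 [[563.3, -465.6], [498.0, -358.2], [566.6, -313.4], [638.9, -416.4]] [ 566.68819851 -388.40424143] [np.float64(90.2), np.float64(125.6), np.float64(81.9), np.float64(125.8)] [np.float64(-2.1472838940771988), np.float64(-0.5459023456703967), np.float64(0.9919857388337465), np.float64(2.5299622122782344)]
```

```bash
python3 - <<'E'
from h import *
d=np.load("w1.npy",allow_pickle=True).item()
im=d["img"].astype(float);Y=im[:,:,0]-im[:,:,2]
print("cam",d["E"][:3,3].round(1))
def edges(sig,lo,hi,th):   # subpixel crossings
    s=sig[lo:hi]-th;i=np.where(s[:-1]*s[1:]<0)[0];return lo+i+s[i]/(s[i]-s[i+1])
L=[];Rr=[];T=[];B=[]
for r in range(150,203):
    e=edges(Y[r],244,280,60)
    if r>=196: e=edges(Y[r],250,280,60)
    if len(e): Rr.append((e[-1],r)); 
    if r<196 and len(e)>1:L.append((e[0],r))
for c in range(251,266):
    e=edges(Y[:,c],130,225,60);T.append((c,e[0]));B.append((c,e[-1]))
print("prof col258",Y[136:146,258].astype(int),Y[204:214,258].astype(int),"row170",Y[170,242:276].astype(int))
ax=[]
for n,E in zip("LRTB",(L,Rr,T,B)):
    P=ray(d,E,50)[:,:2].astype(np.float32);v=cv2.fitLine(P,cv2.DIST_HUBER,0,.01,.01).ravel();ax.append((v[2:],v[:2]))
    print(n,len(E),v[2:],"ang",np.arctan2(v[1],v[0]),"yaw if y-axis",np.arctan(-v[0]/v[1]))
yw=np.mean([np.arctan(-a[1][0]/a[1][1]) for a in ax[:2]])
X=np.array([np.cos(yw),np.sin(yw)]);Yv=np.array([-X[1],X[0]])
l,r,t,b=[(a[0]@X if i<2 else a[0]@Yv) for i,a in enumerate(ax)]
print("yaw",yw,"w",r-l,"len",t-b,"centre",X*(l+r)/2+Yv*(t+b)/2)
# body outline: lines at z=24
g=im.max(2)
for r in(140,160,180): 
    e=[edges(g[r],215,245,80)[-1:],edges(g[r],275,305,80)[:1]];print(r,[ (ray(d,(x[0],r),24)[0,:2]@X).round(1) if len(x) else None for x in e])
for c in(235,260,285):
    e=[edges(g[:,c],110,126,80)[-1:],edges(g[:,c],212,230,80)[:1]];print(c,[(ray(d,(c,x[0]),24)[0,:2]@Yv).round(1) if len(x) else None for x in e])
print("rib X,Y mid",(l+r)/2,(t+b)/2)
E
```

```text
cam [ 522.2 -324.1  374.6]
prof col258 [  4   3   3  37  52  74 142 147 147 147] [151 151 151 152 151 119  23   2   3   2] row170 [  4   3   4   4  16  83 146 147 148 147 147 148 147 147 147 147 147 147
 147 148 146 147 148 148 147 137  86   2   3   4   3   4   0  -9]
L 45 [ 552.75934 -389.9252 ] ang -0.9904225 yaw if y-axis 0.5803739
R 53 [ 576.8607 -381.5017] ang -0.98894787 yaw if y-axis 0.5818485
T 15 [ 542.4374  -352.99777] ang 0.536437 yaw if y-axis -1.0343593
B 15 [ 593.3411  -425.85712] ang 1.3326088 yaw if y-axis -0.23818752
yaw 0.5811112 w 24.769318 len 88.843506 centre [ 567.4421  -389.72107]
140 [np.float64(220.5), np.float64(300.3)]
160 [np.float64(220.7), np.float64(300.3)]
180 [np.float64(220.7), np.float64(300.2)]
235 [np.float64(-572.6), None]
260 [np.float64(-572.2), np.float64(-694.0)]
285 [np.float64(-572.8), np.float64(-693.9)]
rib X,Y mid 213.9875 -637.24866
```

Request:
{"method": "move_arm", "body": {"rows": "0.735 0.385 0 0 0 0 -1;0.735 0.385 0 0 0 0 -1;0.735 0.385 0 0 0 0 -1;0.735 0.385 0 0 0 0 -1;0.735 0.385 0 0 0 0 -1;0.735 0.385 0 0 0 0 -1;0.735 0.385 0 0 0 0 -1;0.735 0.385 0 0 0 0 -1"}}

```text
clock: 2.58
eef_pos: [532.0, -133.6, 246.2]
tool_rot: [3.141, 0.001, 2.181]
force: [0.6, -1.5, -0.2]
width: 85.4
gripper_force: 0.0
```

Request:
{"method": "move_arm", "body": {"rows": "0.735 0.385 0 0 0 0.39 -1;0.735 0.385 0 0 0 0.39 -1;0.735 0.385 0 0 0 0.39 -1;0.735 0.385 0 0 0 0.39 -1;0.735 0.385 0 0 0 0.39 -1;0.735 0.385 0 0 0 0.39 -1;0.735 0.385 0 0 0 0.39 -1;0.735 0.385 0 0 0 0.39 -1;0.735 0.385 0 0 0 0.39 -1"}}

```text
clock: 3.33
eef_pos: [501.8, 109.0, 245.3]
tool_rot: [3.141, 0.001, 1.563]
force: [0.1, -0.8, -0.7]
width: 85.4
gripper_force: 0.0
```

```bash
python3 - <<'E'
from h import *
d=cam("wrist");save(d,"w2.png",1.5);np.save("w2.npy",d,allow_pickle=True);s=read_state();print(s["eef_pos"],s["tool_rot"],s["qpos"])
E
```

```text
[501.78945551 108.25718769 245.204163  ] [3.14138552e+00 1.39466450e-03 1.56109022e+00] [-0.02339774  0.45101778 -0.3484822   1.88751631  0.20355937  0.8375774
 -0.48644764]
```

View pics/w2.png

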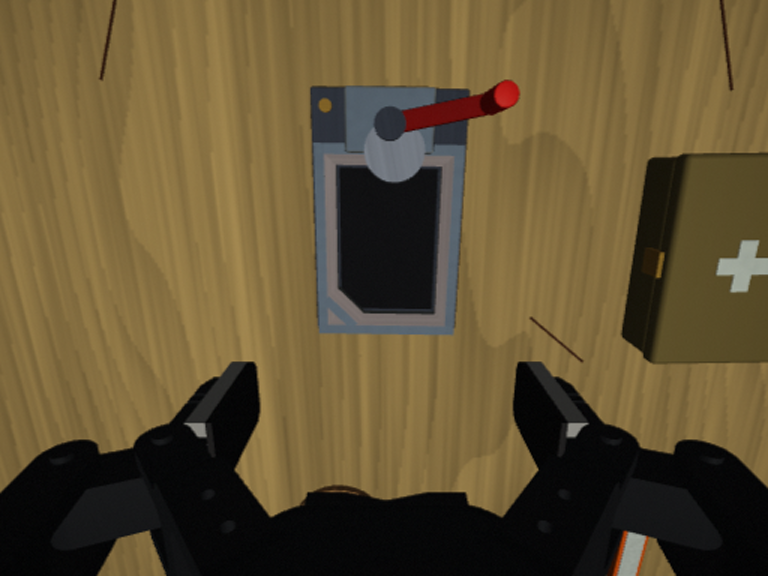

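The wrist view (scaled by 1.5) shows the cradle: pocket inner edge x 338–441, y 165–313, filled corner at lower left, hub at (390,123), and knob top at (508,94). The lobe overlaps the pocket's +y end.

```bash
python3 - <<'E'
from h import *
d=np.load("w2.npy",allow_pickle=True).item();im=d["img"].astype(float);g=im.mean(2)
print("cam",d["E"][:3,3].round(1))
print("row150 L",g[150,205:232].astype(int),"R",g[150,284:315].astype(int));print("col250 bot",g[200:228,262].astype(int),"col240 top",g[96:116,236].astype(int), "col290",g[96:116,288].astype(int))
def peak(sig,lo,hi,sgn):
    s=np.diff(cv2.GaussianBlur(sig[lo:hi].reshape(1,-1),(1,1),0).ravel())*sgn
    i=int(np.argmax(s)); 
    if 0<i<len(s)-1:
        den=s[i-1]-2*s[i]+s[i+1]; o=.5*(s[i-1]-s[i+1])/den if den else 0
    else:o=0
    return lo+i+.5+o
def fit(pts,z):
    P=ray(d,pts,z)[:,:2].astype(np.float32);v=cv2.fitLine(P,cv2.DIST_HUBER,0,.01,.01).ravel();return v[2:],np.arctan2(v[1],v[0])
rows=range(128,185);cols=range(245,286)
S={"Lin18":fit([(peak(g[r],220,231,-1),r) for r in rows],18),"Rin18":fit([(peak(g[r],286,298,1),r) for r in rows],18),
"Bin18":fit([(c,peak(g[:,c],204,213,1)) for c in cols],18)}
for k,(p,a) in S.items(): print(k,p.round(1),round(a,4))
# outer
b=im[:,:,2]-im[:,:,0]   # blue-grey vs wood
for n,pts in {"Lo":[(peak(b[r],203,222,1),r) for r in rows],"Ro":[(peak(b[r],298,318,-1),r) for r in rows],"Bo":[(c,peak(b[:,c],212,228,-1)) for c in range(225,295)]}.items():
    p,a=fit(pts,26);print(n,p.round(1),round(a,4), fit(pts,10)[0].round(1))
m=blobs(d,(0,200,170),(6,255,255),5)
for c in m[:2]:
    q,r=cv2.minEnclosingCircle(c);print("knob",q,r,ray(d,q,96.5).round(1))
print("hub",ray(d,[390/1.5,123/1.5],58).round(1),ray(d,[390/1.5,123/1.5],66).round(1))
E
```

```text
cam [503.2 181.7 374.6]
row150 L [ 92  94  98 101  90  74  98  99  98  98  99 101 110 114 116 118 116 114
 108  80  43  43  16  17  16  16  18] R [ 16  16  16  17  14  19  34  44  64 106 105 106 108 105 103 103 102 101
 100 100 101 100  92  79 101 106 106 105 105 107 109]
col250 bot [ 17  18  16  16  17  23  48  35  33 105 110 108 111 112 109 107 112 102
 101 101 101 101 103 108 108 108 108 108] col240 top [ 94  94  95  95  88  58  98 110 107 110 111 111 110 110  60  42  19  16
  15  16] col290 [ 78  79  84  83  90  95  97 101 110 112 113 113 111 110  98  56  34  19
  16  16]
Lin18 [462.1 128. ] 1.5432
Rin18 [546.2 118.1] 1.5482
Bin18 [515.2  54.1] -0.015
Lo [444.8 113.5] 1.5512 [442.1 110.4]
Ro [562.8 124. ] 1.5475 [565.6 121.4]
Bo [513.5  37.9] -0.019 [513.9  31.3]
knob (336.5, 62.5) 7.905794143676758 [[573.9 219.1  96.5]]
hub [[506.4 206.4  58. ]] [[506.3 205.8  66. ]]
```

Request:
{"method": "move_arm", "body": {"rows": "0.372 0.236 0 0 0 0.494 0.1;0.372 0.236 0 0 0 0.494 0.1;0.372 0.236 0 0 0 0.494 0.1;0.372 0.236 0 0 0 0.494 0.1;0.372 0.236 0 0 0 0.494 0.1;0.372 0.236 0 0 0 0.494 0.1;0.372 0.236 0 0 0 0.494 0.1;0.372 0.236 0 0 0 0.494 0.1;0.372 0.236 0.25 0 0 0.494 0.1;0.372 0.236 0.25 0 0 0.494 0.1;0.372 0.236 0.25 0 0 0.494 0.1"}}

```text
clock: 4.3
eef_pos: [568.8, 218.4, 164.5]
tool_rot: [-3.137, 0.011, 0.79]
force: [-1.8, -1.0, -0.4]
width: 38.3
gripper_force: 0.0
```

```bash
python3 - <<'E'
from h import *
s=read_state();print(s["eef_pos"],s["tool_rot"],s["width"],s["qpos"][6])
d=cam("wrist")
m=blobs(d,(0,200,170),(6,255,255),5)
for c in m[:2]:
    q,r=cv2.minEnclosingCircle(c);print("knob",q,r,ray(d,q,96.5).round(1))
d2=np.load("w2.npy",allow_pickle=True).item();print(ray(d2,[[236,110],[288,110.5]],18))
save(d,"w3.png")
E
```

```text
[568.7894548  218.40846705 164.50264554] [-3.13741309  0.01110528  0.78957103] 38.297803412742695 -1.2870797982602369
knob (262.5140075683594, 205.03738403320312) 9.570516586303711 [[574.8 219.1  96.5]]
[[478.15449461 178.59952698  18.        ]
 [539.92572633 177.5677901   18.        ]]
```

View pics/w3.png

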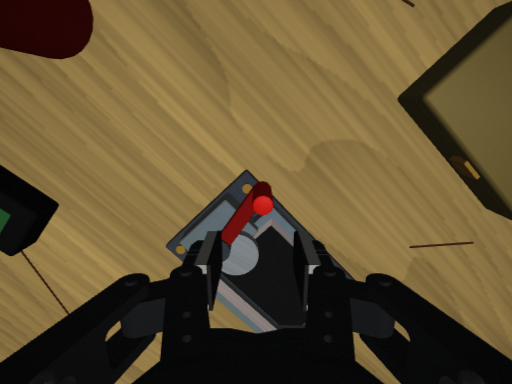

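The knob sits at (262,205), midway between the fingers and ahead of them. It measures (574.8, 219.1), so I can descend to cage it.

Request:
{"method": "move_arm", "body": {"rows": "0 0 0 0 0 0 0.1;0.003 0 0.1 0 0 0 0.1;0.003 0 0.2 0 0 0 0.1;0.003 0 0.305 0 0 0 0.1;0.003 0 0.305 0 0 0 0.1;0.003 0 0.305 0 0 0 0.4;0.003 0 0.305 0 0 0 0.4;0.003 0 0.305 0 0 0 0.4;0.003 0 0.305 0 0 0 0.4"}}

```text
clock: 5.1
eef_pos: [574.8, 223.1, 81.4]
tool_rot: [3.14, -0.004, 0.789]
force: [0.2, 0.5, -0.1]
width: 25.3
gripper_force: 0.0
```

```bash
python3 - <<'E'
from h import *
s=read_state();print(s["eef_pos"],s["tool_rot"],s["width"],s["force"])
pv=np.array([505.9,206.3]);Rm=Ttool(s)[:3,:3]
p0=np.array([574.8,219.1])  # commanded xy approx
for th in list(np.linspace(1.36,-.1,12))[1:]:
    a=th+.021;q=pv+70*np.array([np.sin(a),np.cos(a)])
    print(round(th,2),((np.r_[q-p0,0]@Rm)/300).round(3))
E
```

```text
[574.76280716 223.1089743   81.41602766] [ 3.13989354 -0.00412711  0.78881671] 25.344464812921444 [ 0.15756082  0.49531499 -0.11931458]
1.23 [ 0.016 -0.028  0.   ]
1.09 [ 0.028 -0.056  0.   ]
0.96 [ 0.037 -0.086  0.   ]
0.83 [ 0.041 -0.117 -0.   ]
0.7 [ 0.041 -0.148 -0.   ]
0.56 [ 0.037 -0.179 -0.   ]
0.43 [ 0.029 -0.209 -0.   ]
0.3 [ 0.017 -0.237 -0.   ]
0.17 [ 0.001 -0.264 -0.   ]
0.03 [-0.018 -0.288 -0.001]
-0.1 [-0.04  -0.31  -0.001]
```

Request:
{"method": "move_arm", "body": {"rows": "0.016 -0.028 0 0 0 0 0.4;0.028 -0.056 0 0 0 0 0.4;0.037 -0.086 0 0 0 0 0.4;0.041 -0.117 0 0 0 0 0.4;0.041 -0.148 0 0 0 0 0.4;0.037 -0.179 0 0 0 0 0.4;0.029 -0.209 0 0 0 0 0.4;0.017 -0.237 0 0 0 0 0.4;0.001 -0.264 0 0 0 0 0.4;-0.018 -0.288 0 0 0 0 0.4;-0.04 -0.31 0 0 0 0 0.4;-0.04 -0.31 0 0 0 0 0.4"}}

```text
clock: 6.1
eef_pos: [501.9, 278.3, 79.5]
tool_rot: [3.136, -0.006, 0.788]
force: [8.6, -2.5, -0.7]
width: 25.6
gripper_force: 4.2
```

```bash
python3 - <<'E'
from h import *
s=read_state();print(s["eef_pos"],s["tool_rot"],s["force"])
d=cam("top");
hs=cv2.cvtColor(d["img"],cv2.COLOR_RGB2HSV);m=((hs[:,:,0]<6)|(hs[:,:,0]>174))&(hs[:,:,1]>170)&(hs[:,:,2]>70)
m[:,:150]=0;m[:,250:]=0;y,x=np.nonzero(m);print(len(x),x.mean(),y.mean(),ray(d,[x.mean(),y.mean()],80),proj(d,[507.4,276.3,90]))
d=cam("wrist");
for c in blobs(d,(0,180,100),(6,255,255),5)[:3]:
    q,r=cv2.minEnclosingCircle(c);print("knob",q,r,ray(d,q,96.5).round(1))
E
```

```text
[501.87250384 278.25519637  79.54684986] [ 3.13641314 -0.00565371  0.7875529 ] [ 8.56466689 -2.51524562 -0.65223014]
41 187.3658536585366 206.09756097560975 [[503.63944363 238.58651037  80.        ]] [[174.32579508 204.8021357 ]]
knob (268.6060485839844, 273.0) 16.874980926513672 [[507.5 276.4  96.5]]
```

The lever is at its open stop: the knob at (507.5, 276.4) matches the predicted open position. I'll open the fingers, retreat upward, and head for the pack.

Request:
{"method": "move_arm", "body": {"rows": "0 0.01 0 0 0 0 0;0 0.01 0 0 0 0 0;0 0.01 -0.14 0 0 0 0;0 0.01 -0.28 0 0 0 -1;0 0.01 -0.42 0 0 0 -1;-0.09 0.12 -0.55 0 0 -0.07 -1;-0.18 0.22 -0.55 0 0 -0.14 -1;-0.27 0.32 -0.55 0 0 -0.21 -1;-0.36 0.42 -0.55 0 0 -0.28 -1;-0.45 0.52 -0.55 0 0 -0.35 -1;-0.54 0.62 -0.55 0 0 -0.42 -1;-0.707 0.858 -0.55 0 0 -0.49 -1"}}

```text
clock: 7.2
eef_pos: [520.5, -2.2, 243.5]
tool_rot: [-3.138, -0.0, 1.565]
force: [0.9, -0.1, -0.2]
width: 85.0
gripper_force: 0.0
```

```bash
cat > go.py <<'E'
from h import *
import sys
# usage: x y z yaw -> shift/turn numbers from the measured pose
s=read_state();T=Ttool(s);t=np.array([float(v) for v in sys.argv[1:5]])
print("at",s["eef_pos"].round(1),s["tool_rot"].round(3),"qd",np.abs(s["qd"]).max().round(3),"w",round(float(s["width"]),1))
G=R.from_euler('xyz',[np.pi,0,t[3]]).as_matrix()
print("shift",((t[:3]-T[:3,3])@T[:3,:3]/300).round(3),"turn",(R.from_matrix(T[:3,:3].T@G).as_rotvec()/(np.pi/2)).round(3))
E
python3 go.py 565.4 -386.6 180 2.152
```

```text
at [520.5  -2.2 243.5] [-3.138 -0.     1.565] qd 2.068 w 85.0
shift [-1.28   0.158  0.211] turn [-0.002 -0.001 -0.374]
```

Request:
{"method": "move_arm", "body": {"rows": "-0.62 0.07 0 0 0 -0.37 -1;-0.62 0.07 0 0 0 -0.37 -1;-0.62 0.07 0 0 0 -0.37 -1;-0.62 0.07 0 0 0 -0.37 -1;-0.62 0.07 0 0 0 -0.37 -1;-0.62 0.07 0 0 0 -0.37 -1;-0.62 0.07 0 0 0 -0.37 -1;-0.62 0.07 0 0 0 -0.37 -1"}}

```text
clock: 7.87
eef_pos: [541.1, -185.2, 243.4]
tool_rot: [-3.141, -0.002, 2.14]
force: [0.4, -0.2, 0.3]
width: 85.1
gripper_force: 0.0
```

```bash
python3 go.py 565.4 -386.6 180 2.152
```

```text
at [ 541.1 -185.2  243.4] [-3.141e+00 -2.000e-03  2.140e+00] qd 0.026 w 85.1
shift [-0.61  -0.294  0.21 ] turn [-0.    -0.002 -0.007]
```

Request:
{"method": "move_arm", "body": {"rows": "-0.61 -0.294 0 0 0 -0.007 -1;-0.61 -0.294 0 0 0 -0.007 -1;-0.61 -0.294 0 0 0 -0.007 -1;-0.61 -0.294 0 0 0 -0.007 -1;-0.61 -0.294 0.1 0 0 -0.007 -1;-0.61 -0.294 0.21 0 0 -0.007 -1;-0.61 -0.294 0.21 0 0 -0.007 -1;-0.61 -0.294 0.21 0 0 -0.007 -1;-0.61 -0.294 0.21 0 0 -0.007 -1"}}

```text
clock: 8.62
eef_pos: [568.0, -385.6, 182.3]
tool_rot: [3.139, -0.0, 2.155]
force: [0.3, 0.7, 0.2]
width: 85.4
gripper_force: 0.0
```

```bash
python3 go.py 565.4 -386.6 42 2.152; python3 - <<'E'
from h import *
d=cam("wrist");save(d,"w4.png")
im=d["img"].astype(float);Y=im[:,:,0]-im[:,:,2]
p=proj(d,[[565.4,-386.6,50]])[0];r0=int(p[1]);print("pred",p)
P=[]
for r in range(r0-20,r0+20):
    i=np.where(Y[r]>75)[0];i=i[abs(i-p[0])<30]
    if len(i):P.append(((i[0]+i[-1])/2,r))
W=ray(d,P,50)[:,:2].astype(np.float32);v=cv2.fitLine(W,cv2.DIST_HUBER,0,.01,.01).ravel()
yw=np.arctan(-v[0]/v[1]);X=np.array([np.cos(yw),np.sin(yw)]);print("yaw",yw,"X offset of rib from plan",(v[2:]-[565.4,-386.6])@X)
E
```

```text
at [ 568.  -385.6  182.3] [ 3.139 -0.     2.155] qd 0.029 w 85.4
shift [ 0.002 -0.01   0.468] turn [ 0.001 -0.     0.002]
pred [252.66573114 186.7083412 ]
yaw 0.5800011 X offset of rib from plan -0.1557209387086599
```

View pics/w4.png

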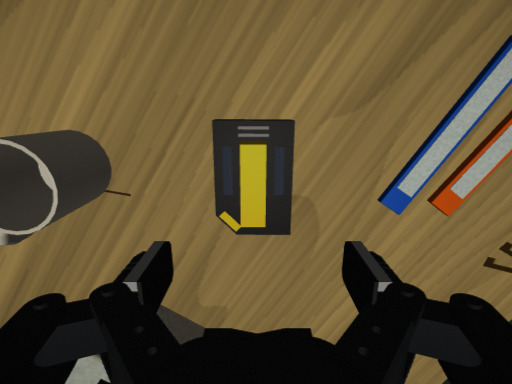

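The rib is centred between the fingers at (253,187), within 0.2 mm of the plan, so I can descend and grip.

Request:
{"method": "move_arm", "body": {"rows": "0.002 -0.01 0.1 0 0 0.002 -1;0.002 -0.01 0.2 0 0 0.002 -1;0.002 -0.01 0.3 0 0 0.002 -1;0.002 -0.01 0.4 0 0 0.002 -1;0.002 -0.01 0.468 0 0 0.002 -1;0.002 -0.01 0.468 0 0 0.002 -1;0.002 -0.01 0.468 0 0 0.002 0;0.002 -0.01 0.468 0 0 0.002 1;0.002 -0.01 0.468 0 0 0.002 1;0.002 -0.01 0.468 0 0 0.002 1;0.002 -0.01 0.468 0 0 0.002 1;0.002 -0.01 0.468 0 0 0.002 1"}}

```text
clock: 9.67
eef_pos: [565.1, -390.1, 42.5]
tool_rot: [3.139, 0.003, 2.148]
force: [0.5, 1.0, 6.1]
width: 22.9
gripper_force: 61.6
```

```bash
python3 go.py 565.4 -386.6 42 2.152
```

```text
at [ 565.1 -390.1   42.5] [3.139e+00 3.000e-03 2.148e+00] qd 0.006 w 22.9
shift [0.009 0.007 0.002] turn [ 0.002  0.002 -0.003]
```

Request:
{"method": "move_arm", "body": {"rows": "0 0 -0.05 0 0 0 1;0 0 -0.15 0 0 0 1;0 0 -0.25 0 0 0 1;0 0 -0.35 0 0 0 1;0 0 -0.45 0 0 0 1;0 0 -0.45 0 0 0 1;0 0 -0.45 0 0 0 1;0 0 -0.45 0 0 0 1"}}

```text
clock: 10.33
eef_pos: [561.5, -389.5, 173.9]
tool_rot: [-3.139, -0.003, 2.147]
force: [-0.0, -0.3, -6.1]
width: 23.1
gripper_force: 59.9
```

```bash
python3 go.py 504 116.4 180 1.55; python3 - <<'E'
from h import *
for i in range(4):
    s=read_state();d=cam("wrist");print(s["eef_pos"].round(1),s["tool_rot"].round(4),s["force"].round(1))
save(d,"w5.png",1.5);np.save("w5.npy",d,allow_pickle=True)
E
```

```text
at [ 561.5 -389.5  173.9] [-3.139e+00 -3.000e-03  2.147e+00] qd 0.027 w 23.1
shift [ 1.518  0.759 -0.017] turn [-0.002 -0.001  0.38 ]
[ 561.5 -389.5  173.9] [-3.1393e+00 -3.1000e-03  2.1474e+00] [-0.  -0.3 -6.1]
[ 561.2 -389.3  173. ] [-3.1389 -0.0044  2.1476] [-0.9 -0.1 -5.5]
[ 561.3 -389.3  172.8] [-3.139  -0.0046  2.1476] [-0.3  0.3 -5.9]
[ 561.6 -389.3  172.9] [-3.1394 -0.0043  2.1477] [ 0.4  0.6 -6.8]
```

View pics/w5.png

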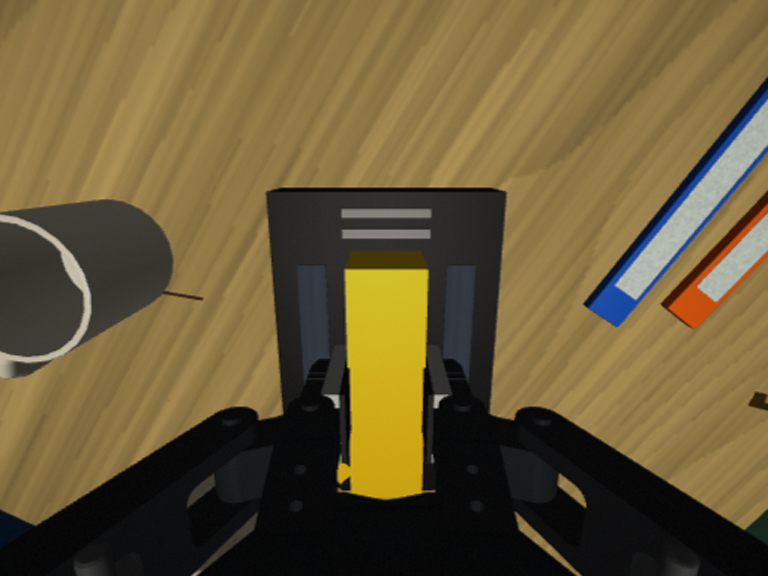

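The pack is held level: rib +y edge at row 268, x 345–428 (1.5x scale), pack +y edge at row 191, x 268–505. Next I'll measure its offset in the tool frame.

```bash
python3 - <<'E'
from h import *
d=np.load("w5.npy",allow_pickle=True).item();s=read_state()
d["E"]=np.array(get_image("wrist")["T_tool_cam"])   # work in tool frame
im=d["img"].astype(float);Y=im[:,:,0]-im[:,:,2];g=im.mean(2)
def cross(v,lo,hi,th):
    x=v[lo:hi]-th;i=np.where(x[:-1]*x[1:]<0)[0];return lo+i+x[i]/(x[i]-x[i+1])
print(g[120:134,250].astype(int),Y[164:184,257].astype(int))
sh=[(c,cross(g[:,c],121,133,(g[122,c]+g[131,c])/2)) for c in range(190,325,5)]
print("table/black",[(c,np.round(e,1).tolist()) for c,e in sh[::6]])
L=[(cross(Y[r],222,240,75)[0],r) for r in range(182,226,3)];Rr=[(cross(Y[r],276,294,75)[-1],r) for r in range(182,226,3)]
zt=42.5-50
a=ray(d,L,zt);b=ray(d,Rr,zt);print("rib y L/R",a[[0,-1],:2].round(1).tolist(),b[[0,-1],:2].round(1).tolist())
e=np.r_[a-a.mean(0),b-b.mean(0)];print("slope dy/dx",np.polyfit(e[:,0],e[:,1],1)[0],"mid y",(a.mean(0)+b.mean(0))[1]/2)
top=[(c,cross(Y[:,c],172,186,100)[0]) for c in range(236,280,4)]
P=ray(d,top,zt);print("rib +y end x",P[:,0].mean().round(2),"-> origin x",P[:,0].mean()-40,np.polyfit(P[:,1],P[:,0],1)[0])
for row in(126,127,128,129): print(row,ray(d,[(257,row)],18.5)[0,0]-60)
E
```

```text
[113 114 116 118 117  34   4  14  45  47  47  48  46  47] [  3   4   4  42  63  64  64  65  66  63  63  64  64  65  64 114 166 170
 169 170]
table/black [(190, [124.5]), (220, [124.4]), (250, [124.4]), (280, [124.4]), (310, [124.5])]
rib y L/R [[40.8, -11.1], [21.1, -11.0]] [[40.9, 13.4], [21.1, 13.3]]
slope dy/dx 0.00049992406470682 mid y 1.1143352530996466
rib +y end x 42.32 -> origin x 2.324336058988848 0.0011787975148220126
126 3.1074862962059413
127 2.6186579870357747
128 2.1288926453476975
129 1.6381875742675547
```

Request:
{"method": "move_arm", "body": {"rows": "0.07 0.04 0 0 0 0 1;0.17 0.085 0 0 0 0.03 1;0.27 0.135 0 0 0 0.08 1;0.37 0.185 0 0 0 0.13 1;0.47 0.235 0 0 0 0.18 1;0.57 0.285 0 0 0 0.23 1;0.66 0.33 0 0 0 0.28 1;0.72 0.36 0 0 0 0.33 1;0.75 0.375 0 0 0 0.38 1;0.75 0.375 0 0 0 0.38 1"}}

```text
clock: 11.42
eef_pos: [534.8, -135.5, 175.3]
tool_rot: [-3.141, -0.002, 1.554]
force: [0.4, -0.6, -5.8]
width: 22.9
gripper_force: 59.9
```

```bash
python3 go.py 502.9 114 150 1.55
```

```text
at [ 534.8 -135.5  175.3] [-3.141e+00 -2.000e-03  1.554e+00] qd 0.119 w 22.9
shift [ 0.83  -0.12   0.086] turn [-0.001 -0.001  0.003]
```

Request:
{"method": "move_arm", "body": {"rows": "0.07 -0.01 0 0 0 0.003 1;0.18 -0.025 0 0 0 0.003 1;0.3 -0.045 0 0 0 0.003 1;0.42 -0.06 0 0 0 0.003 1;0.54 -0.08 0 0 0 0.003 1;0.66 -0.095 0 0 0 0.003 1;0.75 -0.11 0 0 0 0.003 1;0.81 -0.118 0.04 0 0 0.003 1;0.83 -0.12 0.08 0 0 0.003 1;0.83 -0.12 0.08 0 0 0.003 1;0.83 -0.12 0.08 0 0 0.003 1;0.83 -0.12 0.08 0 0 0.003 1"}}

```text
clock: 12.42
eef_pos: [504.6, 107.9, 151.6]
tool_rot: [3.141, 0.001, 1.545]
force: [0.5, -0.8, -5.8]
width: 22.7
gripper_force: 59.9
```

```bash
python3 go.py 502.9 114 75 1.55; python3 - <<'E'
from h import *
d=cam("wrist");s=read_state();print(s["eef_pos"],s["tool_rot"]);save(d,"w6.png",1.5);np.save("w6.npy",d,allow_pickle=True)
E
```

```text
at [504.6 107.9 151.6] [3.141e+00 1.000e-03 1.545e+00] qd 0.013 w 22.7
shift [ 0.021 -0.006  0.255] turn [ 0.     0.001 -0.003]
[504.76951478 107.89096067 151.8515979 ] [3.14056697e+00 7.58284548e-04 1.54396701e+00]
```

View pics/w6.png

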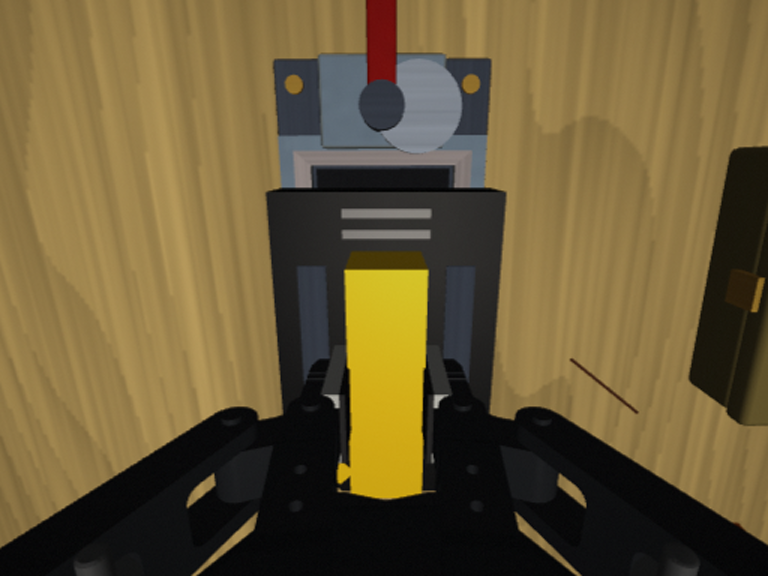

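The lever is open and the lobe is clear. The pocket's far rim shows above the pack at row 167, x 314–454 (1.5x scale). I'll measure the remaining alignment error.

```bash
python3 - <<'E'
from h import *
d=np.load("w6.npy",allow_pickle=True).item();g=d["img"].astype(float).mean(2)
print(g[98:120,250].astype(int),g[116,195:225].astype(int),g[116,290:325].astype(int))
def pk(v,lo,hi,sg): 
    s=np.diff(v[lo:hi])*sg;i=int(np.argmax(s));o=0
    if 0<i<len(s)-1:o=.5*(s[i-1]-s[i+1])/(s[i-1]-2*s[i]+s[i+1])
    return lo+i+.5+o
top=[(c,pk(g[:,c],104,116,-1)) for c in range(215,298,4)]
L=[(pk(g[r],203,214,-1),r) for r in range(115,123)];Rr=[(pk(g[r],298,310,1),r) for r in range(115,123)]
d["E"]=np.array(get_image("wrist")["T_tool_cam"]);z=151.8-18
T=ray(d,top,z);a=ray(d,L,z);b=ray(d,Rr,z)
print("top x",T[:,0].mean(),"slope",np.polyfit(T[:,1],T[:,0],1)[0],"L",a.mean(0)[:2],"R",b.mean(0)[:2],"w",(b-a).mean(0)[1])
sl=-np.polyfit(T[:,1],T[:,0],1)[0]
ym=(a+b).mean(0)[1]/2; print("centre approx tool x",T[:,0].mean()-62,"y at edge",ym, "y at centre (yaw .0)",ym)
E
```

```text
[ 59 107 122 125 121 123 126 128 125 122 125 127  82  61  40  20  19  20
  19  18  18  19] [112 122 134 133 136 138 135 135 132 132 134 128  88  41  54  50  27  19
  20  20  20  19  20  19  19  20  19  18  17  19] [ 20  19  19  18  19  20  19  19  21  37  56  49  59 104 118 117 118 123
 124 121 117 118 121 119 111 110 109 110 110 110 109 110 105 106 123]
top x 70.7912048553781 slope 0.002339176246716109 L [ 63.22992409 -43.29742168] R [63.29406759 40.95475111] w 84.25217278134306
centre approx tool x 8.791204855378098 y at edge -1.1713352854227317 y at centre (yaw .0) -1.1713352854227317
```

Request:
{"method": "move_arm", "body": {"rows": "0.021 -0.007 0 0 0 -0.002 1;0.021 -0.007 0.04 0 0 -0.002 1;0.021 -0.007 0.08 0 0 -0.002 1;0.021 -0.007 0.12 0 0 -0.002 1;0.021 -0.007 0.16 0 0 -0.002 1;0.021 -0.007 0.19 0 0 -0.002 1;0.021 -0.007 0.22 0 0 -0.002 1;0.021 -0.007 0.24 0 0 -0.002 1;0.021 -0.007 0.25 0 0 -0.002 1;0.021 -0.007 0.25 0 0 -0.002 1;0.021 -0.007 0.25 0 0 -0.002 1"}}

```text
clock: 13.43
eef_pos: [502.1, 116.1, 76.6]
tool_rot: [3.141, -0.0, 1.549]
force: [-0.1, 0.7, -5.5]
width: 22.8
gripper_force: 60.1
```

```bash
python3 go.py 502.7 114.1 52.5 1.55; python3 -c "
from h import *
print(read_state()['force'])"
```

```text
at [502.1 116.1  76.6] [ 3.141 -0.     1.549] qd 0.009 w 22.8
shift [-0.007  0.002  0.08 ] turn [ 0.    -0.    -0.001]
[-0.0559058   0.7352687  -5.48983588]
```

Request:
{"method": "move_arm", "body": {"rows": "-0.007 0.002 0 0 0 0 1;-0.007 0.002 0.01 0 0 0 1;-0.007 0.002 0.02 0 0 0 1;-0.007 0.002 0.03 0 0 0 1;-0.007 0.002 0.04 0 0 0 1;-0.007 0.002 0.05 0 0 0 1;-0.007 0.002 0.06 0 0 0 1;-0.007 0.002 0.067 0 0 0 1;-0.007 0.002 0.074 0 0 0 1;-0.007 0.002 0.079 0 0 0 1;-0.007 0.002 0.079 0 0 0 1"}}

```text
clock: 14.35
eef_pos: [502.5, 113.9, 52.7]
tool_rot: [3.142, 0.0, 1.549]
force: [0.3, -1.2, -5.3]
width: 22.8
gripper_force: 60.1
```

```bash
python3 go.py 502.7 114.1 52.5 1.55; python3 -c "
from h import *
s=read_state();print(s['force'],s['torque'])"
```

```text
at [502.5 113.9  52.7] [3.142 0.    1.549] qd 0.002 w 22.8
shift [0.001 0.001 0.001] turn [ 0.  0. -0.]
[ 0.28015256 -1.22928182 -5.2909047 ] [-0.04008671  0.06370288 -0.06901956]
```

Request:
{"method": "move_arm", "body": {"rows": "0 0 0.003 0 0 0 1;0 0 0.005 0 0 0 1;0 0 0.007 0 0 0 1;0 0 0.007 0 0 0 1"}}

```text
clock: 14.68
eef_pos: [502.5, 114.0, 52.4]
tool_rot: [3.141, 0.0, 1.549]
force: [-4.2, -0.9, 13.6]
width: 22.5
gripper_force: 62.7
```

```bash
python3 go.py 502.7 114.1 52.5 1.55; python3 - <<'E'
from h import *
s=read_state();print(s['force'],s['torque']);save(cam("wrist"),"w7.png",1.5)
E
```

```text
at [502.5 114.   52.4] [3.141 0.    1.549] qd 0.003 w 22.5
shift [ 0.001  0.001 -0.   ] turn [ 0.001  0.    -0.   ]
[-4.24217388 -0.94035962 13.5981751 ] [-0.21040859  0.81385261  0.03832582]
```

View pics/w7.png

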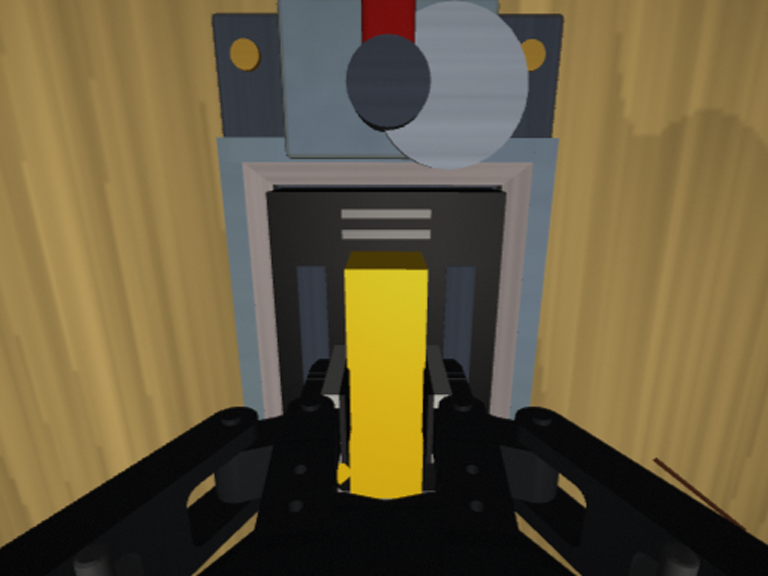

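The pack sits centred inside the bright lead-in, the floor contact force has built up, and the TCP height (52.4) matches the seated prediction. I'll release it and rise.

Request:
{"method": "move_arm", "body": {"rows": "0 0 0 0 0 0 0.3;0 0 0 0 0 0 -0.3;0 0 0 0 0 0 -0.3;0 0 0 0 0 0 -0.3;0 0 -0.05 0 0 0 -0.3;0 0 -0.15 0 0 0 -0.3;0 0 -0.25 0 0 0 -0.3;0 0 -0.37 0 0 0 0.1;0 0 -0.5 0 0 0 0.1;0 0 -0.6 0 0 0 0.1;0 0 -0.6 0 0 0 0.1"}}

```text
clock: 15.65
eef_pos: [506.1, 115.1, 236.5]
tool_rot: [3.13, -0.003, 1.549]
force: [1.1, -0.8, -0.5]
width: 38.4
gripper_force: 0.0
```

```bash
python3 go.py 507.5 276.4 232 0.785; python3 - <<'E'
from h import *
d=cam("wrist");s=read_state();save(d,"w8.png",1.5);np.save("w8.npy",d,allow_pickle=True)
E
```

```text
at [506.1 115.1 236.5] [ 3.130e+00 -3.000e-03  1.549e+00] qd 0.09 w 38.4
shift [ 0.538 -0.007  0.017] turn [ 0.006 -0.005  0.486]
```

View pics/w8.png

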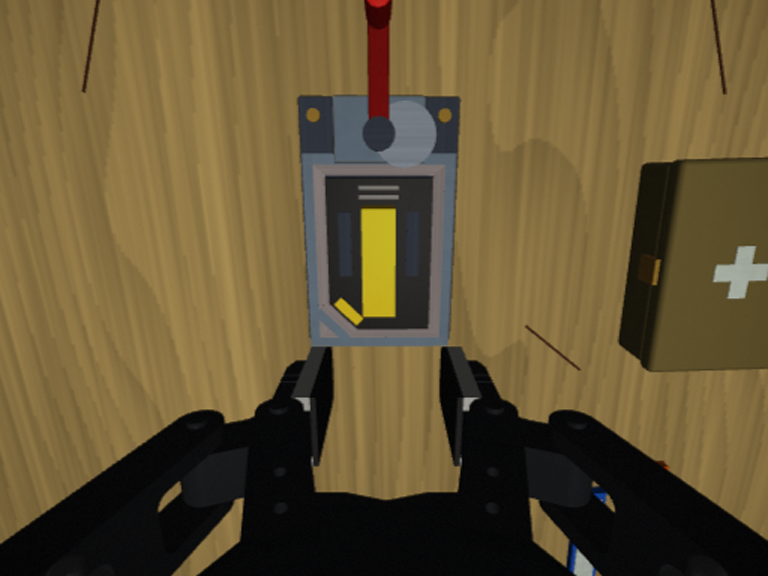

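The pack is flat in the pocket, cut corner in the filled corner (lower left at 348,311), and the lever is still open. Next I'll close the lever.

Request:
{"method": "move_arm", "body": {"rows": "0.538 -0.007 0 0 0 0.486 0.1;0.538 -0.007 0 0 0 0.486 0.1;0.538 -0.007 0 0 0 0.486 0.1;0.538 -0.007 0 0 0 0.486 0.1;0.538 -0.007 0 0 0 0.486 0.1;0.538 -0.007 0 0 0 0.486 0.1;0.538 -0.007 0 0 0 0.486 0.1;0.538 -0.007 0 0 0 0.486 0.1;0.538 -0.007 0 0 0 0.486 0.1;0.538 -0.007 0 0 0 0.486 0.1"}}

```text
clock: 16.53
eef_pos: [503.9, 274.6, 230.2]
tool_rot: [-3.142, 0.001, 0.787]
force: [0.1, 0.2, -1.7]
width: 38.1
gripper_force: 0.0
```

```bash
python3 go.py 507.5 276.4 80 0.785
```

```text
at [503.9 274.6 230.2] [-3.142e+00  1.000e-03  7.870e-01] qd 0.007 w 38.1
shift [0.013 0.004 0.501] turn [-0.     0.     0.001]
```

Request:
{"method": "move_arm", "body": {"rows": "0.013 0.004 0.1 0 0 0 0.1;0.013 0.004 0.2 0 0 0 0.1;0.013 0.004 0.3 0 0 0 0.1;0.013 0.004 0.4 0 0 0 0.1;0.013 0.004 0.5 0 0 0 0.1;0.013 0.004 0.5 0 0 0 0.1;0.013 0.004 0.5 0 0 0 0.4;0.013 0.004 0.5 0 0 0 0.4;0.013 0.004 0.5 0 0 0 0.4"}}

```text
clock: 17.28
eef_pos: [509.0, 277.8, 82.8]
tool_rot: [3.141, -0.004, 0.786]
force: [0.9, -0.5, -0.1]
width: 25.6
gripper_force: 0.0
```

```bash
python3 - <<'E'
from h import *
s=read_state();print(s["eef_pos"],s["tool_rot"],s["width"],s["force"])
pv=np.array([505.9,206.3]);Rm=Ttool(s)[:3,:3]
p0=s["eef_pos"][:2]
for th in np.linspace(0.1,1.63,12):
    a=th+.021;q=pv+70*np.array([np.sin(a),np.cos(a)])
    print(round(th,2),((np.r_[q-p0,0]@Rm)/300).round(3))
E
```

```text
[508.993485   277.82764954  82.76940219] [ 3.14068679 -0.00380883  0.78560131] 25.558689365302804 [ 0.91944639 -0.53867297 -0.06637413]
0.1 [0.008 0.017 0.   ]
0.24 [0.026 0.044 0.   ]
0.38 [0.04  0.073 0.   ]
0.52 [0.05  0.104 0.   ]
0.66 [0.056 0.136 0.   ]
0.8 [0.057 0.169 0.   ]
0.93 [0.054 0.201 0.   ]
1.07 [0.046 0.232 0.   ]
1.21 [0.034 0.262 0.   ]
1.35 [0.018 0.291 0.   ]
1.49 [-0.002  0.316  0.   ]
1.63 [-0.025  0.339  0.   ]
```

Request:
{"method": "move_arm", "body": {"rows": "0.008 0.017 0 0 0 0 0.4;0.026 0.044 0 0 0 0 0.4;0.04 0.073 0 0 0 0 0.4;0.05 0.104 0 0 0 0 0.4;0.056 0.136 0 0 0 0 0.4;0.057 0.169 0 0 0 0 0.4;0.054 0.201 0 0 0 0 0.4;0.046 0.232 0 0 0 0 0.4;0.034 0.262 0 0 0 0 0.4;0.018 0.291 0 0 0 0 0.4;-0.002 0.316 0 0 0 0 0.4;-0.022 0.336 0 0 0 0 0.4"}}

```text
clock: 18.28
eef_pos: [574.1, 199.4, 80.5]
tool_rot: [3.141, 0.001, 0.785]
force: [-0.3, 1.5, -0.2]
width: 25.7
gripper_force: 0.7
```

Request:
{"method": "move_arm", "body": {"rows": "0 0 0 0 0 0 0.4;0 0 0 0 0 0 0.4;0 -0.01 0 0 0 0 0.1;0 -0.01 0 0 0 0 0.1;0 -0.01 -0.1 0 0 0 0.1;0 -0.01 -0.2 0 0 0 0.1;0 -0.01 -0.3 0 0 0 0.1;0 -0.01 -0.4 0 0 0 0.1;-0.2 -0.01 -0.5 0 0 0 0.1;-0.3 -0.01 -0.55 0 0 0 0.1;-0.3 -0.01 -0.55 0 0 0 0.1"}}

```text
clock: 19.2
eef_pos: [505.8, 136.8, 247.7]
tool_rot: [3.14, 0.002, 0.785]
force: [-0.7, -0.8, -0.7]
width: 38.4
gripper_force: 0.0
```

```bash
python3 - <<'E'
from h import *
s=read_state();print(s["eef_pos"],s["tool_rot"],s["force"],s["clock"])
d=cam("wrist")
for c in blobs(d,(0,180,100),(6,255,255),5)[:3]:
    q,r=cv2.minEnclosingCircle(c);k=ray(d,q,96.5)[0];print("knob",q,r,k.round(1),"cam",np.arctan2(k[0]-505.9,k[1]-206.3)-.021)
save(d,"w9.png",1.5)
E
```

```text
[505.79899401 136.80540002 247.6687945 ] [3.14016711e+00 1.63178456e-03 7.84664220e-01] [-0.69297652 -0.75197413 -0.66127379] 19.2
knob (236.24298095703125, 105.96652221679688) 25.402257919311523 [544.8 202.7  96.5] cam 1.6423731180137526
knob (257.4337158203125, 77.62154388427734) 8.762763023376465 [576.1 206.2  96.5] cam 1.5518681004818045
```

View pics/w9.png

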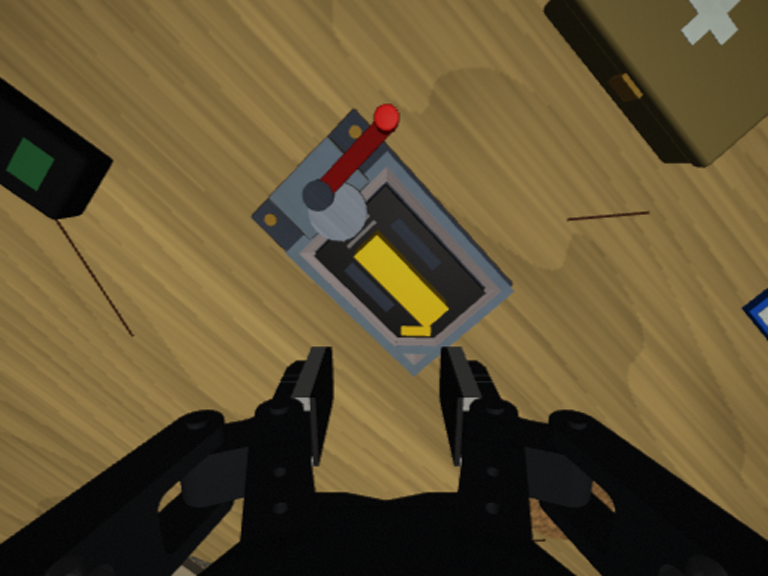

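The knob at (387,118) puts the lever at about 1.55 rad. The lobe covers the pack's +y end, the pack is seated, and the arm is clear of everything, so I'm handing in.

```bash
python3 -c "
from cell import *
print(finish_job())"
```

```text
the job is handed in; nothing more can be done
None
```

The pack is seated flat in the pocket, cut corner to cut corner, with the cam lever locked at about 1.55 rad. I handed the job in at about 19 s of the 70 s limit, with the arm clear; the hand-in returned no verdict.

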